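# Cover the board and turn it over in its holder

### The arm

A 6-joint arm with a two-finger parallel gripper is mounted at the origin on the work surface. World frame = base frame: x ahead of the robot, y to its left, z up, the work surface at z = 0. Lengths are in m, angles in rad, forces in N, time in s.
With the tool pointing down it reaches from about 0.35 to 0.85 m from the base axis. Payload 8.1 kg.
Tool frame: the origin (TCP) lies between the finger pads; the fingertips stand 11 mm ahead of it and the grasp point (between the pads) lies 8 mm behind it (robot.tips_ahead is the distance from the TCP to the fingertips, in m); z points along the fingers, y is the line along which they close (so a half turn about z gives the same grasp; the last joint's range is limited). The gripper opens to 93 mm and grips with 3 to 60 N. Pads are 15 mm wide; open, the fingers measure 128 mm over their backs; the gripper's body (75 mm by 188 mm) begins 65 mm behind the grasp point.
Start: joints at [-1.215, 0.13, 1.488, -0, 1.523, -0.085], TCP at [0.256, -0.543, 0.23] pointing down, gripper open.
Joint ranges: [-2.96, 2.96], [-0.89, 2.26], [0.02, 2.5], [-1.34, 4.48], [0, 2.73], [-2.66, 2.66]. Speed limits (rad/s): [2.39, 2.39, 2.79, 3.14, 3.14, 3.14].

### API

Orientations are given as a rotation vector (axis times angle).
In Python, from plant import robot gives the robot as it stands. The module is installed in compiled form; this text tells all that it offers.
- The arm moves only by the tool move_arm, never from a script. Its argument "deltas" is one flat list of numbers, 7 for each row, row after row: the shift along the tool's x, y, z in m, then the turn, a rotation vector about the tool's x, y, z in rad, then the opening, from 0 (shut) to 1 (fully open). A call has 1 to 12 rows; each row is the pose to reach, as a shift and turn from the pose commanded when the call began, along the tool's axes at that moment; what a row does not reach only later rows make up. A row lasts 1/8 s, in which the tool goes at most 62.5 mm and 10.7 degrees, less where a joint would pass 70% of its speed; a pose out of reach is approached as far as the arm can. A call with a gripper value outside its range is refused whole. The fingers move at their own pace and stop on an object; "squeeze" is the grip in N (left out, the last holds). Time passes only in rows, so rows that repeat a pose let the fingers close. It gives the time, the measured TCP pose, the force, the opening and the grip force at its end, in the units of the state.
- robot.read_state(): the state, without advancing time (a new reading comes with each control period).
- robot.read_camera(name): name is "side" or "top"; returns (picture, depth): 480x640x3 uint8, red, green, blue; 480x640 float32, m along the optical axis (not along the pixel's ray), 0 where there is no reading.
- robot.camera_model(name): a dict with "K" (3x3 intrinsics, pixels), "R" (3x3) and "t" (3): a world point X has camera coordinates R X + t. Camera axes: x right, y down, z forward; pixel columns grow to the right and rows downward; lengths in m; the calibration is good to about 2 mm. A picture is of the moment at which its call begins. camera_model takes no time and is no camera call.
- robot.close_job(): hands the job in; it is judged then, once.
Trained networks look in the newest picture that a camera, given by its name, has taken for a name from the list of things; names that differ only in an ending like _2 or _b are one class to them, and where a whole thing is asked for, a point or a joint stands for the part that bears it (a point fixed in the world has none). Each returns a list of dicts, best first, with "confidence" (0 to 1); they miss things now and then, are a little off and sometimes report something else, mostly with a low value. They report only what shows in the picture. A call takes as long as a camera call.
- robot.recognise(camera, label): "uv" ([column, row] in pixels, amid what is visible of it).
The state is a dict: "t": time; "q": joint angles; "dq": joint speeds; "joint_torque": joint torques, N m; "tool_pos": TCP position; "orientation": TCP orientation; "force": force on the tool from outside, world axes, zero at the start; "wrist_torque": the same for the moment, N m; "opening": finger opening in m; "gripper_force": force on a finger pad.
Only numpy, scipy, OpenCV 4.12 (cv2) and the standard library are available. Lean on these libraries where they do the work, as an engineer would, in place of code of your own. Each camera call takes 0.05 s, during which the arm holds its last target. There are 200 camera calls.

### The job

The parts on the circuit board are only plugged in loosely: push the orange cover of the board holder fully shut over them, then push the covered frame right over on its pivot until it rests level on its other stop, solder side up, and leave it there. Do it all by pushing gently with the fingertips from outside, never gripping the cover or frame or touching the cover's black pad; never tip the board with the cover open. Do not lift, tilt or shift the holder, and leave everything else on the bench where it is.

Things in the scene. Friction and masses are not known exactly. Their poses are not given: they have to be found in the camera images.
- stand: Pivoting board holder, loose on rubber feet, about 2.5 kg. Origin at the centre of its underside; z up, y along the pivot axis, -x is its front, roughly towards the robot. Feet 210 mm long (x), 32 mm wide, at y = +-126 mm, joined by rods at x = +-85 mm, z = 13 mm. Side posts (34 mm in x, 10 mm in y) at y = +-120 mm, 133 mm tall, with black pivot knobs outside (to y = +-147 mm).
- pivot (a point): Centre of the pivot axis, 115 mm above the bench, midway between the posts. The frame turns about it: 136 mm (x) by 202 mm (y), aluminium rails 12 mm wide, 16 mm thick, around a green circuit board 112 x 178 x 3 mm. FRAME AXES named below: origin here, x, y, z as the stand's at swing 0, turning with the frame; components on the +z side, solder joints on -z.
- swing (a joint): Turn of the frame about the pivot, rad. 0: level, components up, on one stop; pi: level, solder side up, on the other stop. It grows as the hinge rail (+x side) goes down and the front rail (-x side) comes up and over; it cannot turn back beyond 0 nor past pi. It turns stiffly (about 0.22 N m) and stays where it is left. The start may be tilted up to 0.08.
- cover (a joint): Opening of the orange cover, rad. 0: shut, parallel to the frame over the components; 1.57: square to the frame; at most 2.0, leaning back over +x. Its hinge lies along y at frame x +66, z +24 mm. Orange plate 4 mm thick, 132 mm from hinge to free edge, 172 mm wide; black pad 6 mm thick on its inner face. The hinge is stiff (about 0.19 N m): the cover stays where it is left, also upside down.
- cover_edge (a point): middle of the cover's free edge on its orange outer face, 132 mm from the hinge. With the cover shut the outer face is at frame z +28 mm and this edge at frame x -66 mm
- hinge_rail (a point): middle of the hinge rail's component-side face, at frame x +62, z +8 mm; the shut cover hides it (outer face at frame z +28 mm, reaching to frame x +66 mm) and is pushed in its place
- front_rail (a point): middle of the front rail's solder-side face, at frame x -62, z -8 mm: underneath and nearest the robot at swing 0, on top and farthest from it at swing pi
- housing_a: upright sensor housing, black tube 68 mm wide and 92 mm tall with a yellow band and a grey knob 42 mm wide on top, 135 mm tall in all; loose, a bystander. Origin at the centre of its underside
- housing_b: upright sensor housing, black tube 68 mm wide and 92 mm tall with a yellow band and a grey knob 42 mm wide on top, 135 mm tall in all; loose, a bystander. Origin at the centre of its underside
- multimeter: yellow hand multimeter lying on its back, 185 x 90 x 40 mm, loose, a bystander. Origin at the centre of its underside
- glue: white glue bottle with blue cap, 38 mm wide, 115 mm tall, loose, a bystander. Origin at the centre of its underside
- reel: solder reel standing on its flange, 62 mm wide, 42 mm tall, loose, a bystander. Origin at the centre of its underside
- screwdriver: screwdriver with red handle, 160 mm long, lying on the bench, loose, a bystander. Origin below its middle

How it is judged:
On the way, in this order (a step that is already met when the one before it is completed fails the run):
1. the cover is shut over the components, the frame still component side up (value of joint cover below 0.06 rad and value of joint swing below 0.3 rad), for 0.2 s.
2. the frame is turned right over onto its other stop (value of joint swing above 3.07 rad), for 0.2 s.
At the end, for the whole second after the job is handed in: The frame is turned over to within 0.07 rad (4 degrees) of its stop at pi and at rest, the cover is still shut to within 0.07 rad, and the holder stands upright on its feet within 20 mm of where it was (value of joint swing above 3.07 rad and value of joint cover below 0.07 rad and velocity of joint swing between -0.05 and 0.05 rad/s and angle between stand's own z axis and vertical below 0.05 rad and distance of stand from where it was at the start of the episode below 0.02 m and linear speed of stand below 0.02 m/s); the robot touches nothing.
It fails at once if the frame is tipped (over 0.5 rad) with the cover open (over 0.15 rad): parts fall out (value of joint swing above 0.5 rad and value of joint cover above 0.15 rad).
It fails at once if the holder is shifted over 20 mm, lifted over 10 mm or tilted over 0.12 rad (distance of stand from where it was at the start of the episode above 0.02 m or height (world z) of stand above 0.01 m or angle between stand's own z axis and vertical above 0.12 rad).
It fails at once if the cover or frame is gripped: the fingers touch the pad on the cover's inside or, with the frame part-way over, the cover's outer face and the front rail or board at once (contact force between the fingers and cover_c1 above 1 N or (value of joint swing above 0.5 rad and contact force between the fingers and cover_c0 above 2 N and (contact force between the fingers and swing_c1 above 2 N or contact force between the fingers and swing_c4 above 2 N))).
It fails at once if the fingers force the holder, with more than 80 N (contact force between the fingers and stand above 80 N).
It fails at once if another thing on the bench is moved over 20 mm or tipped (distance of any of housing_a, housing_b, multimeter, glue, reel, screwdriver from where it was at the start of the episode above 0.02 m or angle between any of housing_a, housing_b, multimeter, glue, reel's own z axis and vertical above 0.3 rad).
It also fails if it takes over 58 s, if anything falls off the work surface, if the arm or the gripper's body presses on something with over 40 N, if the wrist force passes 120 N, or if a joint passes its speed limit or range.

## Working session

There is one attempt and no reset: what is moved stays moved. The work goes in short steps, Python scripts to look and compute and a tool call to move; the robot and the scene stay as the last step left them, time stands still between calls to the robot, and variables do not carry over. Pictures are saved under pics/ and viewed, at most 10 in all, crops included, and the job is handed in when it is done.

Besides the shell and the picture viewer there is one more tool, called by a JSON object that holds its "method" and its "body", one argument or row to a line. move_arm: Moves the arm, as the interface text tells. Its arguments: {"type":"object","properties":{"deltas":{"type":"array","items":{"type":"number"}},"squeeze":{"type":"number"}},"required":["deltas"]}

```bash
mkdir -p pics; cat > h.py <<'E'
import numpy as np, cv2
from plant import robot
from scipy.spatial.transform import Rotation as Ro
def cloud(name):
    im,d=robot.read_camera(name); m=robot.camera_model(name); K=np.array(m["K"]);R=np.array(m["R"]);t=np.array(m["t"])
    v,u=np.mgrid[0:480,0:640]; c=np.stack([(u-K[0,2])/K[0,0]*d,(v-K[1,2])/K[1,1]*d,d],-1)
    P=(c-t)@R; P[d==0]=np.nan
    return im,P
E
python3 - <<'E'
from h import *
for c in ("top","side"):
    im,P=cloud(c); cv2.imwrite(f"pics/{c}0.png",im[:,:,::-1]); np.save(c+"P.npy",P); np.save(c+"I.npy",im)
    m=robot.camera_model(c); print(c,-np.array(m["R"]).T@np.array(m["t"]))
    for l in ("stand","pivot","cover_edge","hinge_rail","front_rail","housing_a","multimeter","glue","reel","screwdriver"):
        for r in robot.recognise(c,l)[:2]:
            u,v=map(int,r["uv"]); print(l,r["uv"],round(r["confidence"],2),P[v,u].round(3))
print(robot.read_state())
E
```

```text
top [0.30452706 0.01573226 1.33716747]
stand [306.7, 230.8] 0.7 [0.538 0.035 0.117]
pivot [307.2, 231.5] 0.69 [0.534 0.033 0.125]
cover_edge [319.7, 191.1] 0.65 [0.606 0.005 0.222]
hinge_rail [306.5, 223.5] 0.74 [0.554 0.035 0.125]
front_rail [306.2, 220.2] 0.83 [0.559 0.035 0.132]
housing_a [228.9, 196.5] 0.93 [0.619 0.22  0.129]
housing_a [383.1, 279.5] 0.77 [ 0.419 -0.142  0.134]
multimeter [152.8, 263.2] 0.82 [0.47  0.414 0.05 ]
multimeter [379.7, 278.8] 0.25 [ 0.422 -0.133  0.136]
glue [493.0, 228.4] 0.54 [ 0.548 -0.423  0.083]
reel [494.0, 270.5] 0.94 [ 0.449 -0.432  0.044]
reel [315.5, 192.8] 0.29 [0.605 0.014 0.215]
side [0.44113294 1.01529898 0.94903976]
stand [314.6, 249.4] 0.92 [0.565 0.043 0.112]
pivot [315.4, 250.6] 0.83 [0.561 0.049 0.114]
cover_edge [301.4, 211.4] 0.87 [0.603 0.011 0.206]
cover_edge [311.6, 237.9] 0.67 [0.578 0.007 0.121]
hinge_rail [310.8, 239.8] 0.71 [0.579 0.015 0.121]
hinge_rail [280.9, 261.6] 0.24 [0.664 0.005 0.024]
front_rail [316.9, 238.3] 0.64 [ 0.565 -0.     0.113]
housing_a [274.5, 318.0] 0.86 [0.627 0.265 0.084]
housing_a [372.5, 223.2] 0.5
[... 276 characters left out ...]
]
{'t': 1.1, 'q': array([-1.21537505e+00,  1.30372181e-01,  1.48817440e+00,  4.21319760e-06,
        1.52298745e+00, -8.53925418e-02]), 'dq': array([ 9.25888777e-05,  9.47578706e-05, -7.29571399e-04,  2.17070348e-04,
       -1.04168785e-03, -6.45390711e-04]), 'joint_torque': array([-1.50859916e-03, -5.59777272e+01, -4.92073202e+01,  7.68302917e-02,
        2.26333825e-02,  1.27901640e-05]), 'tool_pos': array([ 0.25603912, -0.54265252,  0.22966593]), 'orientation': array([3.06553696e+00, 6.86823177e-01, 1.89466337e-05]), 'force': array([ 0.4681117 ,  0.07688176, -0.68305635]), 'wrist_torque': array([-0.02585961,  0.05627351, -0.04348189]), 'gripper_force': 0.0, 'opening': 0.09297929772726742}
```

View pics/top0.png

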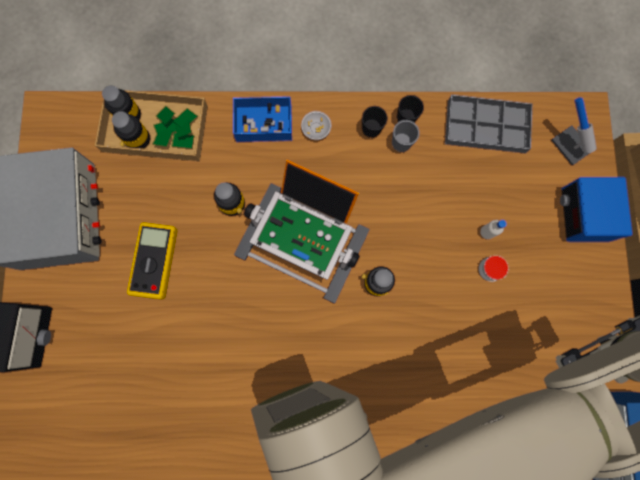

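View pics/side0.png

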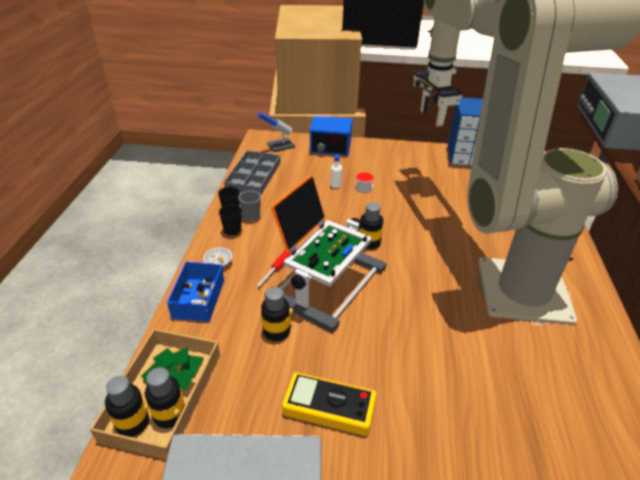

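The top view shows the stand near (303,243), yawed about -22°, its cover standing open at (318,193). A housing stands close to each knob, at (229,198) and (380,280). The screwdriver lies behind the stand (side view, 275,265).

```bash
python3 - <<'E'
from h import *
I=np.load("topI.npy").astype(int);P=np.load("topP.npy")
hsv=cv2.cvtColor(I.astype(np.uint8),cv2.COLOR_RGB2HSV)
v,u=np.mgrid[0:480,0:640]
box=(u>235)&(u<375)&(v>155)&(v<305)
g=box&(hsv[...,0]>45)&(hsv[...,0]<85)&(hsv[...,1]>120)&(P[...,2]>.09)
p=P[g]; p=p[abs(p[:,2]-np.median(p[:,2]))<.02]
r=cv2.minAreaRect((p[:,:2]*1000).astype(np.float32)); print("board",r,np.median(p[:,2]))
# plane of board
A=np.c_[p[:,:2],np.ones(len(p))]; print("plane",np.linalg.lstsq(A,p[:,2],rcond=None)[0])
# cover: points above .15
c=box&(P[...,2]>.145); q=P[c]
q=q[(q[:,0]>.52)&(q[:,1]<.15)]
print("cover",len(q),q.min(0),q.max(0))
yaw=-.39
# plane fit via SVD
m=np.median(q,0);U,S,V=np.linalg.svd(q-q.mean(0),full_matrices=False); print(q.mean(0),S/np.sqrt(len(q)),V[2])
# side
P2=np.load("sideP.npy");I2=np.load("sideI.npy")
q2=P2[(P2[...,2]>.145)&(P2[...,0]>.52)&(P2[...,0]<.75)&(abs(P2[...,1])<.15)]
U,S,V=np.linalg.svd(q2-q2.mean(0),full_matrices=False); print("side cover",len(q2),q2.mean(0),S/np.sqrt(len(q2)),V[2],q2.min(0),q2.max(0))
# stand low parts: feet grey / rods
w=P[box&(P[...,2]>.012)&(P[...,2]<.06)]
r=cv2.minAreaRect((w[:,:2]*1000).astype(np.float32)); print("feet",r)
# housings
for n,(a,b) in {"hA":(.62,.22),"hB":(.42,-.14)}.items():
    for nm,PP in(("top",P),("side",P2)):
        k=PP[(abs(PP[...,0]-a)<.06)&(abs(PP[...,1]-b)<.06)&(PP[...,2]>.12)]; k=k[k[:,2]<.145]
        print(n,nm,len(k),k.mean(0) if len(k) else 0)
red=(I2[...,0]>140)&(I2[...,1]<60)&(I2[...,2]<60); vv,uu=np.mgrid[0:480,0:640]
s=P2[red&(uu>250)&(uu<300)&(vv>240)&(vv<285)]; print("screw",s.min(0),s.max(0))
E
```

```text
board ((527.3463745117188, 48.021087646484375), (173.4506378173828, 109.63702392578125), 64.53533935546875) 0.11673485374710967
plane [-0.01194258  0.01009191  0.12262572]
cover 2551 [ 0.55018739 -0.07730859  0.14508507] [0.66338133 0.09306283 0.26835264]
[0.60476269 0.00798808 0.21485978] [0.04903677 0.03780424 0.00251129] [-0.84371892  0.40764615  0.34923202]
side cover 2261 [0.60818716 0.02025876 0.20838987] [0.04968444 0.03643218 0.00249037] [-0.84013614  0.42112825  0.34179272] [ 0.55037932 -0.07385387  0.14508627] [0.66393807 0.09652723 0.2642628 ]
feet ((518.1310424804688, 31.32965087890625), (406.95489501953125, 209.7757110595703), 64.1710205078125)
hA top 382 [0.61364353 0.20928946 0.13214666]
hA side 372 [0.61263385 0.21362398 0.12973759]
hB top 285 [ 0.42591194 -0.13640779  0.13310173]
hB side 139 [ 0.42273971 -0.13373153  0.13035242]
screw [nan nan nan] [nan nan nan]
```

{"method": "move_arm", "body": {
  "deltas": [0,0,-0.04,0,0,0.15,0,0,0,-0.08,0,0,0.3,0,0,0,-0.12,0,0,0.45,0,0,0,-0.14,0,0,0.6,0,0,0,-0.14,0,0,0.75,0,0,0,-0.14,0,0,0.886,0,0,0,-0.14,0,0,0.886,0]
}}

```text
t: 1.98
tool_pos: [0.256, -0.5426, 0.3696]
orientation: [-3.064, 0.692, 0.0]
force: [-0.2, 0.9, -0.1]
opening: 0.0278
gripper_force: 0.0
```

{"method": "move_arm", "body": {
  "deltas": [0.01,-0.05,0,0,0,0,0,0.02,-0.1,0,0,0,0,0,0.03,-0.15,0,0,0,0,0,0.045,-0.2,0,0,0,0,0,0.06,-0.26,0,0,0,0,0,0.07,-0.32,0,0,0,0,0,0.08,-0.38,0,0,0,0,0,0.1,-0.44,0,0,0,0,0,0.11,-0.5,0,0,0,0,0,0.12,-0.56,0,0,0,0,0,0.13,-0.61,0,0,0,0,0,0.14,-0.65,0,0,0,0,0]
}}

```text
t: 3.48
tool_pos: [0.6632, -0.0141, 0.3694]
orientation: [-3.066, 0.686, 0.0]
force: [0.2, -1.0, -0.3]
opening: 0.0004
gripper_force: 0.0
```

```bash
cat >> h.py <<'E'
ex=np.array([.903,-.4305]);ey=np.array([.4305,.903]);C=np.array([.527,.048])
def tip():
    s=robot.read_state(); R=Ro.from_rotvec(s["orientation"]).as_matrix(); p=s["tool_pos"]+.011*R[:,2]
    d=p[:2]-C; print("t",round(s["t"],2),"tip stand mm",(np.array([d@ex,d@ey,p[2]-.115])*1000).round(1),"R",R.round(2).tolist(),"F",s["force"].round(1),"q",s["q"].round(2),s["opening"])
E
python3 -c "
from h import *
tip()"
```

```text
t 3.48 tip stand mm [149.7   2.6 243.4] R [[0.9, -0.43, -0.0], [-0.43, -0.9, 0.0], [-0.0, -0.0, -1.0]] F [ 0.2 -1.  -0.3] q [-0.1   0.3   1.05  0.    1.8   1.91] 0.00040278008002644656
```

{"method": "move_arm", "body": {
  "deltas": [0,0,0.05,0,0,0,0,0,0,0.1,0,0,0,0,0,0,0.118,0,0,0,0,-0.01,0,0.118,0,0,0,0,-0.02,0,0.118,0,0,0,0,-0.026,0,0.118,0,0,0,0,-0.032,0,0.117,0,0,0,0,-0.039,0,0.115,0,0,0,0,-0.046,0,0.113,0,0,0,0,-0.053,0,0.11,0,0,0,0,-0.06,0,0.107,0,0,0,0,-0.067,0,0.105,0,0,0,0]
}}

```text
t: 4.97
tool_pos: [0.6013, 0.0128, 0.2645]
orientation: [3.064, -0.694, -0.001]
force: [1.2, -0.2, -0.9]
opening: 0.0003
gripper_force: 0.7
```

```bash
python3 -c "
from h import *
tip()
im,P=cloud('side');cv2.imwrite('pics/s1.png',im[130:330,200:440,::-1].repeat(3,0).repeat(3,1)[:600,:720])"
```

```text
t 4.97 tip stand mm [8.220e+01 1.000e-01 1.385e+02] R [[0.9, -0.43, -0.0], [-0.43, -0.9, -0.0], [-0.0, 0.0, -1.0]] F [ 1.2 -0.2 -0.9] q [-0.06  0.12  1.43 -0.    1.59  1.95] 0.0002514988954629805
```

View pics/s1.png

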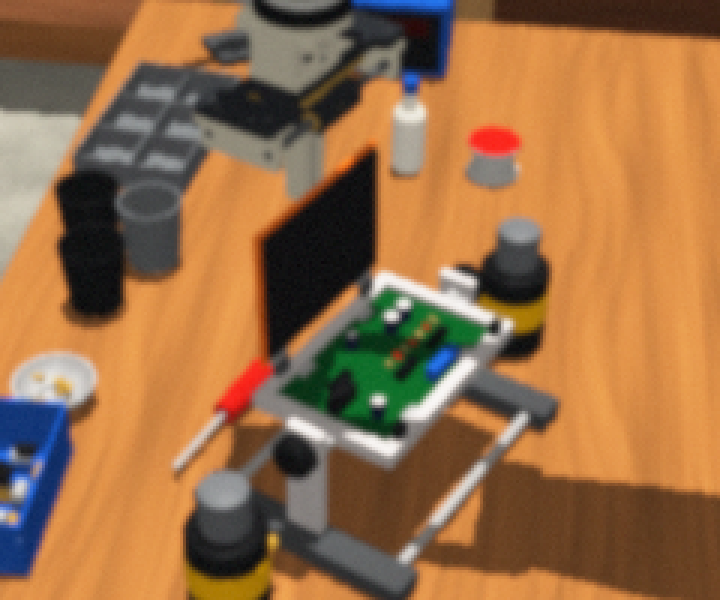

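The cover is now upright (crop 320,250), with the finger behind it. I'll carry on over the arc.

{"method": "move_arm", "body": {
  "deltas": [-0.009,0,0,0,0,0,0,-0.018,0,0,0,0,0,0,-0.027,0,0.001,0,0,0,0,-0.035,0,0.002,0,0,0,0,-0.043,0,0.004,0,0,0,0,-0.051,0,0.007,0,0,0,0,-0.059,0,0.011,0,0,0,0,-0.067,0,0.015,0,0,0,0,-0.073,0,0.019,0,0,0,0,-0.079,0,0.024,0,0,0,0,-0.085,0,0.029,0,0,0,0,-0.09,0,0.034,0,0,0,0]
}}

```text
t: 6.52
tool_pos: [0.5202, 0.0515, 0.2302]
orientation: [3.064, -0.694, -0.0]
force: [0.2, -0.1, 0.9]
opening: 0.0005
gripper_force: 0.5
```

{"method": "move_arm", "body": {
  "deltas": [-0.006,0,0.006,0,0,0,0,-0.011,0,0.012,0,0,0,0,-0.015,0,0.018,0,0,0,0,-0.019,0,0.024,0,0,0,0,-0.022,0,0.031,0,0,0,0,-0.025,0,0.038,0,0,0,0,-0.028,0,0.045,0,0,0,0,-0.03,0,0.053,0,0,0,0,-0.031,0,0.058,0,0,0,0,-0.032,0,0.063,0,0,0,0,-0.032,0,0.067,0,0,0,0,-0.032,0,0.07,0,0,0,0]
}}

```text
t: 8.02
tool_pos: [0.4917, 0.0651, 0.1604]
orientation: [3.064, -0.694, -0.0]
force: [-0.5, -0.0, 0.3]
opening: 0.0002
gripper_force: 0.4
```

```bash
python3 -c "
from h import *
tip()
im,P=cloud('side');cv2.imwrite('pics/s2.png',im[130:330,200:440,::-1].repeat(3,0).repeat(3,1)[:600,:720])"
```

```text
t 8.03 tip stand mm [-39.2   0.2  34.4] R [[0.9, -0.43, -0.0], [-0.43, -0.9, -0.0], [-0.0, 0.0, -1.0]] F [-0.5 -0.   0.3] q [ 0.03 -0.11  1.86 -0.    1.39  2.04] 0.00021071504022584147
```

View pics/s2.png

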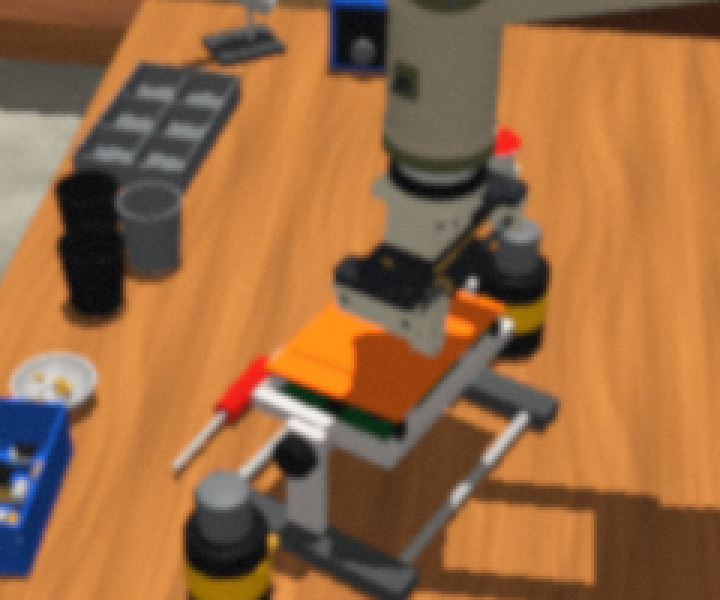

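The cover is almost shut (crop 390,340) with the tip still on it. I'll press down the last few millimetres and watch the force.

{"method": "move_arm", "body": {
  "deltas": [0,0,0.003,0,0,0,0,0,0,0.005,0,0,0,0,0,0,0.007,0,0,0,0,0,0,0.007,0,0,0,0]
}}

```text
t: 8.57
tool_pos: [0.4916, 0.0652, 0.1542]
orientation: [-3.064, 0.693, 0.0]
force: [-4.7, 0.1, 6.6]
opening: 0.0005
gripper_force: 3.1
```

{"method": "move_arm", "body": {
  "deltas": [0,0,0.001,0,0,0,0,0,0,0.002,0,0,0,0,0,0,0.002,0,0,0,0,0,0,0.002,0,0,0,0]
}}

```text
t: 9.07
tool_pos: [0.4917, 0.0653, 0.1539]
orientation: [-3.064, 0.693, -0.001]
force: [-11.2, 1.7, 18.8]
opening: 0.0004
gripper_force: 9.8
```

{"method": "move_arm", "body": {
  "deltas": [0,0,-0.002,0,0,0,0,0,0,-0.02,0,0,0,0,0.02,0,-0.04,0,0,0,0,0.06,0,-0.04,0,0,0,0,0.1,0,-0.04,0,0,0,0,0.1,0,-0.02,0,0,0,0,0.1,0,-0.015,0,0,0,0]
}}

```text
t: 9.95
tool_pos: [0.5804, 0.0222, 0.1647]
orientation: [3.064, -0.694, -0.006]
force: [-0.9, -0.3, 0.6]
opening: 0.0004
gripper_force: 0.0
```

```bash
python3 - <<'E'
from h import *
tip()
im,P=cloud('side')
h=cv2.cvtColor(im,cv2.COLOR_RGB2HSV)
m=(h[...,0]<18)&(h[...,1]>200)&(h[...,2]>80)&(P[...,2]>.11)&(P[...,2]<.2)&(abs(P[...,0]-.53)<.12)&(abs(P[...,1]-.05)<.15)
p=P[m]; d=p[:,:2]-C; x=d@ex;y=d@ey
print(len(p),np.c_[x,y,p[:,2]].min(0),np.c_[x,y,p[:,2]].max(0)); print(np.linalg.lstsq(np.c_[x,y,np.ones(len(p))],p[:,2],rcond=None)[0])
E
```

```text
t 9.95 tip stand mm [59.3 -0.3 38.7] R [[0.9, -0.43, -0.0], [-0.43, -0.9, 0.0], [-0.0, 0.0, -1.0]] F [-0.9 -0.3  0.6] q [-0.05  0.12  1.62  0.    1.41  1.97] 0.0003513912082836494
2226 [-0.06688656 -0.08777441  0.11398065] [0.06854571 0.09016006 0.14742656]
[0.00137025 0.00020222 0.14142394]
```

{"method": "move_arm", "body": {
  "deltas": [0,0,0.006,0,0,0,0,0,0,0.012,0,0,0,0,0.002,0,0.016,0,0,0,0,0.003,0,0.02,0,0,0,0,0.005,0,0.024,0,0,0,0,0.006,0,0.028,0,0,0,0,0.007,0,0.032,0,0,0,0,0.007,0,0.036,0,0,0,0]
}}

```text
t: 11.0
tool_pos: [0.5888, 0.0189, 0.1306]
orientation: [-3.064, 0.694, -0.002]
force: [1.4, 0.6, 3.5]
opening: 0.0006
gripper_force: 2.0
```

```bash
python3 - <<'E'
from h import *
tip()
im,P=cloud('side');cv2.imwrite('pics/s3.png',im[130:330,200:440,::-1].repeat(3,0).repeat(3,1)[:600,:720])
E
```

```text
t 11.0 tip stand mm [68.3  0.3  4.6] R [[0.9, -0.43, 0.0], [-0.43, -0.9, -0.0], [0.0, -0.0, -1.0]] F [1.4 0.6 3.5] q [-0.05  0.17  1.63 -0.    1.34  1.96] 0.0006058568405394871
```

View pics/s3.png

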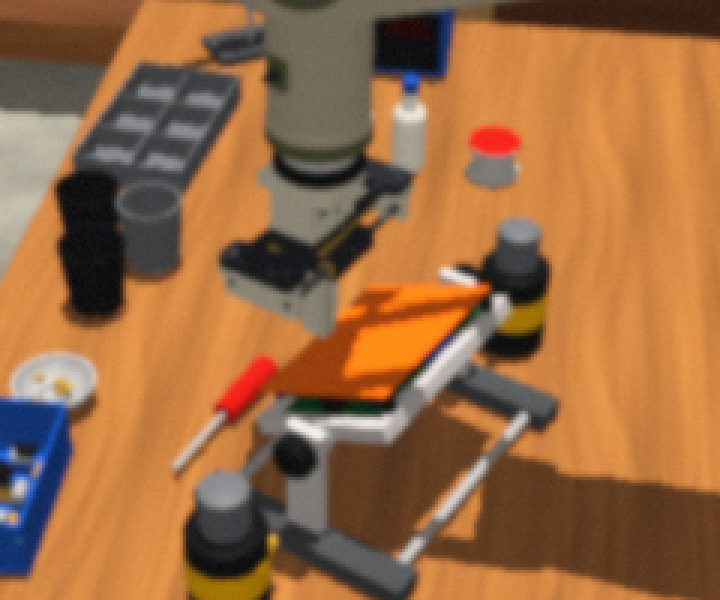

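The frame is tilted about 0.4 rad with the cover shut and the finger at the hinge side (crop 320,320). I'll keep pressing down.

{"method": "move_arm", "body": {
  "deltas": [0,0,0.004,0,0,0,0,-0.001,0,0.008,0,0,0,0,-0.001,0,0.012,0,0,0,0,-0.002,0,0.016,0,0,0,0,-0.003,0,0.02,0,0,0,0,-0.005,0,0.024,0,0,0,0,-0.006,0,0.028,0,0,0,0,-0.008,0,0.032,0,0,0,0,-0.01,0,0.035,0,0,0,0,-0.012,0,0.038,0,0,0,0]
}}

```text
t: 12.3
tool_pos: [0.5783, 0.0238, 0.0924]
orientation: [3.064, -0.694, 0.004]
force: [7.2, -1.9, -2.0]
opening: 0.0002
gripper_force: 3.2
```

```bash
cat >>h.py <<'E'
def orange():
    im,P=cloud('side')
    h=cv2.cvtColor(im,cv2.COLOR_RGB2HSV)
    m=(h[...,0]<18)&(h[...,1]>200)&(h[...,2]>60)&(P[...,2]>.04)&(P[...,2]<.22)&(abs(P[...,0]-.53)<.12)&(abs(P[...,1]-.05)<.1)
    p=P[m]; d=p[:,:2]-C; q=np.c_[d@ex,p[:,2]-.115]*1000
    vx,vy,a,b=cv2.fitLine(q.astype(np.float32),cv2.DIST_HUBER,0,.01,.01).ravel()
    print("orange",len(q),"dir",vx,vy,"ang",np.arctan2(abs(vy),abs(vx)),"at",a,b,"min",q.min(0),"max",q.max(0),"offset",abs(vx*b-vy*a))
    return im
E
python3 -c "
from h import *
tip();orange()"
```

```text
t 12.3 tip stand mm [ 56.8   0.2 -33.6] R [[0.9, -0.43, 0.0], [-0.43, -0.9, -0.0], [0.0, -0.0, -1.0]] F [ 7.2 -1.9 -2. ] q [-0.05  0.18  1.69 -0.    1.27  1.97] 0.00023002104159207206
orange 123 dir 0.44844377 -0.89381105 ang 1.1057729 at -1.2090913 56.944553 min [-10.10418424  -4.93444046] max [30.64182326 72.64660799] offset 24.45573
```

{"method": "move_arm", "body": {
  "deltas": [0.012,0,0,0,0,0,0,0.02,0,-0.03,0,0,0,0,0.02,0,-0.08,0,0,0,0,0.02,0,-0.13,0,0,0,0,0.01,0,-0.148,0,0,0,0,-0.04,0,-0.148,0,0,0,0,-0.09,0,-0.148,0,0,0,0,-0.14,0,-0.148,0,0,0,0,-0.157,0,-0.148,0,0,0,0,-0.157,0,-0.12,0,0,0,0,-0.157,0,-0.08,0,0,0,0,-0.152,0,-0.075,0,0,0,0]
}}

```text
t: 13.85
tool_pos: [0.437, 0.0895, 0.1635]
orientation: [3.062, -0.692, -0.012]
force: [0.0, 0.6, -1.2]
opening: 0.0007
gripper_force: 0.0
```

```bash
python3 - <<'E'
from h import *
tip()
im=orange();cv2.imwrite('pics/s4.png',im[130:330,200:440,::-1].repeat(3,0).repeat(3,1)[:600,:720])
E
```

```text
t 13.85 tip stand mm [-99.2  -1.3  37.5] R [[0.9, -0.43, -0.01], [-0.43, -0.9, -0.0], [-0.01, 0.0, -1.0]] F [ 0.   0.6 -1.2] q [ 0.09 -0.25  1.97  0.    1.42  2.1 ] 0.000721858322969304
orange 128 dir 0.43160057 -0.9020648 ang 1.12453 at 0.34653586 56.50197 min [-8.8829815  -6.69450697] max [30.63012708 72.91207393] offset 24.69888
```

View pics/s4.png

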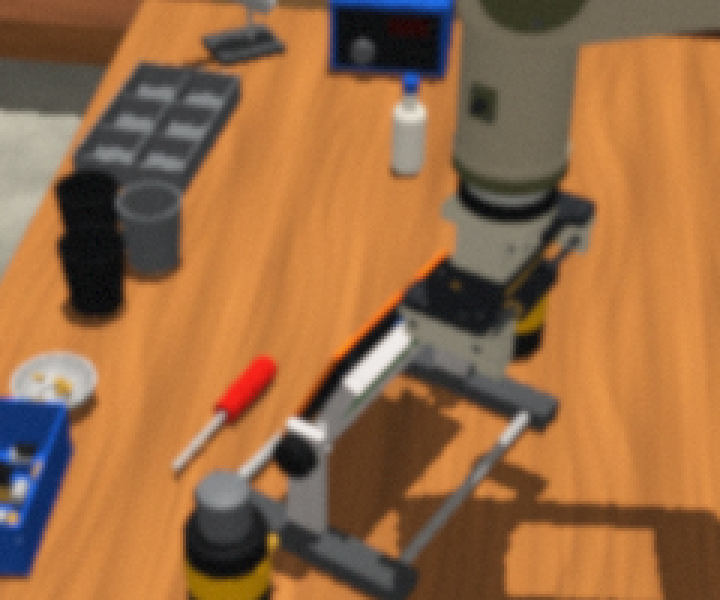

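The frame stands at about 1.12 rad with the cover shut, and the finger is in front of the front rail (crop 470,340). Next I push it over the top.

{"method": "move_arm", "body": {
  "deltas": [0.015,0,0,0,0,0,0,0.03,0,0,0,0,0,0,0.042,0,0,0,0,0,0,0.05,0,0,0,0,0,0,0.055,0,-0.002,0,0,0,0,0.06,0,-0.005,0,0,0,0,0.064,0,-0.008,0,0,0,0,0.068,0,-0.01,0,0,0,0,0.072,0,-0.012,0,0,0,0,0.076,0,-0.014,0,0,0,0,0.08,0,-0.016,0,0,0,0,0.084,0,-0.017,0,0,0,0]
}}

```text
t: 15.4
tool_pos: [0.5162, 0.0534, 0.1847]
orientation: [3.064, -0.693, -0.0]
force: [-2.1, 1.7, -1.8]
opening: 0.0008
gripper_force: 1.5
```

```bash
python3 - <<'E'
from h import *
tip()
im=orange();cv2.imwrite('pics/s5.png',im[130:330,200:440,::-1].repeat(3,0).repeat(3,1)[:600,:720])
E
```

```text
t 15.4 tip stand mm [-12.1   0.2  58.7] R [[0.9, -0.43, -0.0], [-0.43, -0.9, 0.0], [-0.0, 0.0, -1.0]] F [-2.1  1.7 -1.8] q [ 0.   -0.06  1.77  0.    1.44  2.02] 0.0007773547117764883
orange 81 dir 0.040423658 0.99918264 ang 1.5303617 at 29.280138 56.02812 min [26.1358414  11.29783522] max [33.28902555 65.5429246 ] offset 26.991344
```

View pics/s5.png

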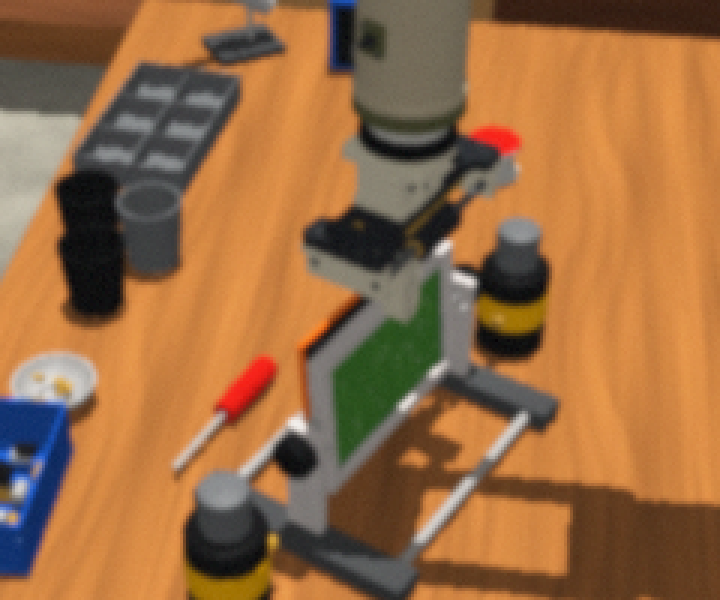

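The frame is just past vertical with the cover shut, and the tip bears on the front rail (crop 400,300). I'll continue over and down.

{"method": "move_arm", "body": {
  "deltas": [0.005,0,0,0,0,0,0,0.01,0,-0.001,0,0,0,0,0.014,0,-0.001,0,0,0,0,0.018,0,0,0,0,0,0,0.022,0,0.001,0,0,0,0,0.026,0,0.002,0,0,0,0,0.03,0,0.004,0,0,0,0,0.034,0,0.006,0,0,0,0,0.038,0,0.009,0,0,0,0,0.043,0,0.012,0,0,0,0,0.048,0,0.016,0,0,0,0,0.052,0,0.021,0,0,0,0]
}}

```text
t: 16.95
tool_pos: [0.5636, 0.0309, 0.1635]
orientation: [-3.064, 0.694, -0.001]
force: [-3.5, 1.2, 2.3]
opening: 0.0005
gripper_force: 1.7
```

{"method": "move_arm", "body": {
  "deltas": [0.002,0,0.004,0,0,0,0,0.004,0,0.008,0,0,0,0,0.006,0,0.012,0,0,0,0,0.008,0,0.016,0,0,0,0,0.009,0,0.02,0,0,0,0,0.01,0,0.023,0,0,0,0,0.01,0,0.025,0,0,0,0]
}}

```text
t: 17.82
tool_pos: [0.5723, 0.0268, 0.1386]
orientation: [-3.064, 0.694, -0.001]
force: [2.5, -1.1, 4.7]
opening: 0.0004
gripper_force: 2.1
```

```bash
python3 - <<'E'
from h import *
tip()
im,P=cloud('side');cv2.imwrite('pics/s6.png',im[130:330,200:440,::-1].repeat(3,0).repeat(3,1)[:600,:720])
E
```

```text
t 17.82 tip stand mm [50.   0.4 12.6] R [[0.9, -0.43, 0.0], [-0.43, -0.9, 0.0], [0.0, -0.0, -1.0]] F [ 2.5 -1.1  4.7] q [-0.04  0.12  1.67  0.    1.35  1.97] 0.000359105554225104
```

View pics/s6.png

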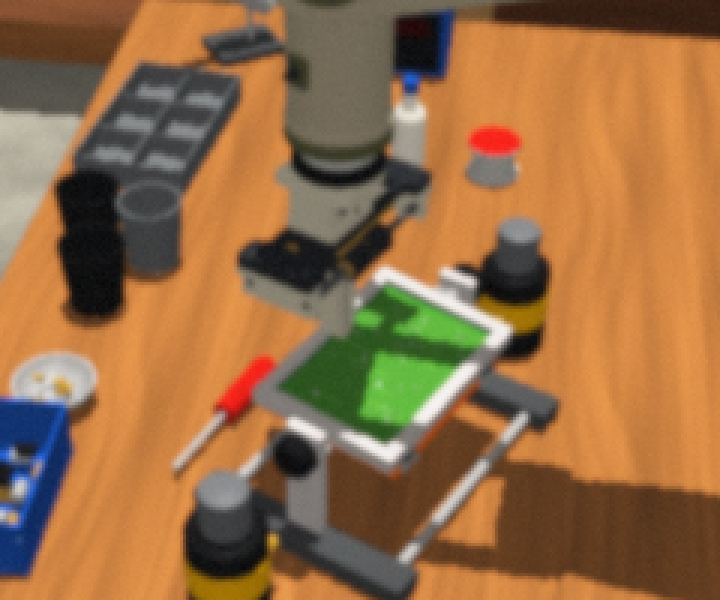

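The frame is nearly level, solder side up, with the tip on the far rail (crop 340,325). I'll press the last few millimetres onto the stop.

{"method": "move_arm", "body": {
  "deltas": [0.002,0,0.002,0,0,0,0,0.003,0,0.004,0,0,0,0,0.003,0,0.005,0,0,0,0,0.003,0,0.005,0,0,0,0]
}}

```text
t: 18.38
tool_pos: [0.5738, 0.026, 0.134]
orientation: [-3.064, 0.693, 0.003]
force: [-8.7, 2.1, 12.3]
opening: 0.0004
gripper_force: 6.0
```

{"method": "move_arm", "body": {
  "deltas": [0,0,0.001,0,0,0,0,0,0,0.001,0,0,0,0,0,0,0,0,0,0,0,0,0,-0.005,0,0,0,0,0,0,-0.04,0,0,0,0,0,0,-0.1,0,0,0,0,0,0,-0.15,0,0,0,0,-0.03,0.05,-0.2,0,0,0,0,-0.06,0.1,-0.2,0,0,0,0,-0.08,0.15,-0.2,0,0,0,0,-0.08,0.2,-0.2,0,0,0,0,-0.08,0.2,-0.2,0,0,0,0]
}}

```text
t: 19.88
tool_pos: [0.4151, -0.123, 0.3335]
orientation: [3.062, -0.701, 0.0]
force: [0.3, 0.2, -0.0]
opening: 0.0004
gripper_force: 0.0
```

```bash
python3 - <<'E'
from h import *
tip()
for n in("top","side"):
    im,P=cloud(n); h=cv2.cvtColor(im,cv2.COLOR_RGB2HSV)
    m=(h[...,0]>45)&(h[...,0]<85)&(h[...,1]>100)&(P[...,2]>.09)&(P[...,2]<.15)&(abs(P[...,0]-.53)<.12)&(abs(P[...,1]-.05)<.12)
    p=P[m]; d=p[:,:2]-C;x=d@ex;y=d@ey
    print(n,len(p),np.linalg.lstsq(np.c_[x,y,np.ones(len(p))],p[:,2],rcond=None)[0])
    if n=="top": print(cv2.minAreaRect((p[:,:2]*1000).astype(np.float32)))
cv2.imwrite('pics/s7.png',im[130:330,200:440,::-1].repeat(3,0).repeat(3,1)[:600,:720])
E
```

```text
t 19.88 tip stand mm [ -27.4 -202.6  207.5] R [[0.9, -0.44, 0.0], [-0.44, -0.9, -0.0], [0.0, 0.0, -1.0]] F [ 0.3  0.2 -0. ] q [-0.41 -0.35  1.75 -0.    1.74  1.61] 0.0003922529121996538
top 3199 [-1.14167368e-03 -6.77359526e-06  1.17066012e-01]
((528.164306640625, 47.503990173339844), (173.89439392089844, 108.46022033691406), 64.20599365234375)
side 1735 [-0.00328987  0.0028809   0.1151893 ]
```

View pics/s7.png

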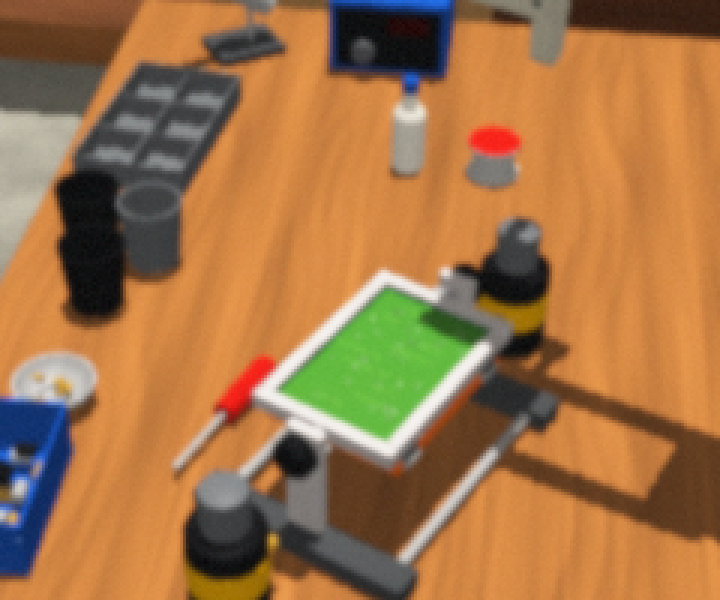

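The board is level to about 0.003 rad with the solder side up. The cover is still shut below it, and the holder has moved less than 1 mm. The arm is clear.

```bash
python3 -c "
from plant import robot
print(robot.close_job())"
```

```text
the job is handed in; nothing more can be done
None
```

The cover is shut, the frame rests level on its other stop with the solder side up, the holder moved less than 1 mm, and the job is handed in; no verdict was returned.

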